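# Dispense a bearing ball into its hand tray and hold it over the sensor

### The job

Dispense the bearing ball into the hand tray: pull the dispenser's lever round to its stop and let it spring all the way back. Then draw the tray out by its handle, carry it without spilling the ball or touching the ball with the gripper, and finish holding the tray level and still, with its pocket straight over the sensor's window and about 10 cm above it, so the ball can be read from below. The program ends while the gripper is still holding the tray there; do not knock the label roll, timer or swab jar about.

Things in the scene. Friction and masses are not known exactly. Their poses are not given: they have to be found in the camera images.
- dispenser: Ball dispenser fixed to the bench. Base plate 106 x 100 x 12 mm (x -41 to +65). Origin on its underside, on the ball's drop line; -x is its front. Column 24 mm thick, 121 mm high at x = +48 mm. Two 8 mm high guides (inner faces 67 mm apart, x -35 to +35) flank the tray, which comes out straight along -x, lifted 2 to 4 mm, for 70 mm before it is raised.
- lever (a joint): Angle of the dispenser's lever about its vertical hinge (rad): 0 at rest, grows anticlockwise seen from above, to the stop at 0.70. A spring (1.4 N at the grip at rest, 4.6 N at the stop) returns it to 0 when it is let go. The ball drops when the lever is at the stop.
- lever_grip (a point): Point on the axis of the lever's upright black round grip (14 mm thick, 65 to 115 mm above the bench, 110 mm from the hinge), 15 mm below its top. At rest it is at x = +48, y = +110 mm in the dispenser's frame; it is pulled towards the dispenser's front (-x). The lever arm runs under it, 61 to 68 mm above the bench.
- lever_hinge (a point): Point on the lever's vertical hinge axis, 100 mm above the bench.
- tray: Loose hand tray, about 110 g: aluminium head 60 x 60 x 10 mm and a handle along its -x. Origin under the head's centre, +z up. Starts in the dispenser, head under the outlet, same way round, underside 12 mm above the bench. A ball in it leaves the sight hole at some 24 degrees of tilt and the pocket at some 50.
- tray_pocket (a point): Centre of the floor of the head's round pocket (34 mm across, 4 mm deep, with a 9 mm sight hole through the floor in which the ball settles), 6 mm above the tray's underside.
- tray_handle (a point): Where to pinch the handle from above: 100 mm from the pocket along the tray's -x, 15 mm above the tray's underside. Here the handle is an upright black rib 12 mm wide (along the tray's y), 28 mm high (1 to 29 mm above the tray's underside), 64 mm long (tray x -126 to -62 mm).
- ball_center (a point): Centre of the steel ball, 22 mm across, 43 g, loose; at the start inside the dispenser's magazine, 77 mm above the bench. In the tray it lies 10 mm above the pocket's floor.
- sensor: Round grey optical sensor fixed on the bench, looking up: 60 mm across (72 mm at the foot), 24 mm high, with a short plug socket at one side. Origin at the centre of its underside. Stands to the left or the right of the dispenser.
- sensor_window (a point): Centre of the sensor's window, on its top, 24 mm above the bench.
- label_roll: Bystander: white roll of labels, 56 mm across, 30 mm high, loose, on the other side of the dispenser from the sensor. Origin under its centre.
- timer: Bystander: small white timer, 50 x 62 x 18 mm, loose, near the right front. Origin under its centre.
- swab_jar: Bystander: clear jar of swabs, 51 mm across, 84 mm high, loose, at the left back. Origin under its centre.
- outlet (a point): Centre of the lower end of the outlet sleeve (34 mm across, 48 mm above the bench), on the drop line over the tray. Above it are the lever's shutter blade and a clear upright magazine tube with the one ball (32 mm across, black cap, top 134 mm above the bench). With the tray lifted 3 mm the ball's top passes some 6 mm under the sleeve.
- ball: The steel ball of point ball_center; its origin turns with it as it rolls, so use the point.
Things that resemble listed ones, but are neither listed nor needed, are in the scene too. What is shaped like the sensor but red or turquoise is not meant.

How it is judged:
By the outcome, as a careful person would: the job done as asked, in the order asked, and still so for the second after the job is handed in, while the arm keeps its last pose, push and grip.
It also fails if it takes over 64 s, if anything falls off the work surface, if the arm or the gripper's body presses on something with over 40 N, if the wrist force passes 120 N, or if a joint passes its speed limit or range.

### The arm

A 6-joint arm with a two-finger parallel gripper is mounted at the origin on a cart in front of the work surface, level with it; the furniture and walls round the work are solid. World frame = base frame: x ahead of the robot, y to its left, z up, the work surface at z = 0. Lengths are in mm, angles in degrees, forces in N, time in s.
With the tool pointing down it reaches from about 300 to 850 mm from the base axis. Payload 4.2 kg.
Tool frame: the origin (TCP) lies midway between the tips of the shut fingers; the grasp point (between the pads) lies 19 mm behind it; z points along the fingers, y is the line along which they close (so a half turn about z gives the same grasp; the last joint's range is limited). The gripper opens to 91 mm and grips with 3 to 60 N. Pads are 32 mm wide; open, the fingers measure 118 mm over their backs; the gripper's body (76 mm by 178 mm) begins 60 mm behind the grasp point.
Start: joints at [70.531, 18.312, 89.639, -0, 72.044, -1.146], TCP at [180.769, 545.862, 213.976] pointing down, gripper open.
Joint ranges: [-177.97, 177.97], [-48.28, 115.42], [12.27, 149.76], [-77.06, 257.06], [2.81, 150.46], [-146.56, 146.56]. Speed limits (degrees/s): [147.25, 147.25, 180, 180, 180, 180].

### API

Orientations are given as [roll, pitch, yaw] about the fixed x, y, z axes, in that order (R = Rz(yaw) Ry(pitch) Rx(roll)).
In Python, from workcell import env gives the robot as it stands.
- The arm moves only by the shell command python3 -m jog 'ROWS' [FORCE]. ROWS is a JSON object of lists of equal length, an entry for each row: "jaw": the finger opening in mm, from 0 to 91.2; "slide": the shift along the tool's x, y, z in units of 30 mm (1.0 is 30 mm), a list of three; "spin": the turn about the tool's z in units of 8 degrees (1.0 is 8 degrees). In form: {"jaw": [jaw, ...], "slide": [[dx, dy, dz], ...], "spin": [spin, ...]}. A call has 1 to 10 rows; each row shifts and turns the commanded pose from where the row before left it, along the tool's axes as they then stand; what a row does not reach is not made up. A row lasts 1/10 s, in which the tool goes at most 50 mm and 8.59 degrees, less where a joint would pass 70% of its speed; a pose out of reach is approached as far as the arm can. A call is refused whole if a number of a shift passes 1 or a number of a turn 1, either way. A call with a gripper value outside its range is refused whole. The fingers move at their own pace and stop on an object; FORCE is the grip in N (left out, the last holds). Time passes only in rows, so rows that do not move let the fingers close. It gives the time, the measured TCP pose, the force, the opening and the grip force at its end, in the units of the state.
- env.state(): the state, without advancing time (a new reading comes with each control period).
- env.grab_frame(name): name is "scene" or "side" or "wrist"; returns the picture (420x560x3 uint8, red, green, blue); there is no depth.
- env.camera_model(name): a dict with "fx", "fy", "cx", "cy" (pixels), "camera_from_world" (4x4, takes a point from world to camera coordinates). Camera axes: x right, y up, looking along -z (the intrinsics and any distortion apply to the point x, -y, -z); pixel columns grow to the right and rows downward; lengths in mm; the calibration is good to about 2 mm. A picture is of the moment at which its call begins: read the wrist's pose just before it. camera_model takes no time and is no camera call; for the wrist camera it gives the pose at the moment of the call.
- env.job_done(): hands the job in; it is judged then, once.
The state is a dict: "time_s": time; "qpos": joint angles; "qvel": joint speeds; "effort": joint torques, N m; "ee_pos": TCP position; "ee_rot": TCP orientation; "force": force on the tool from outside, world axes, zero at the start; "torque": the same for the moment, N m; "gripper_width": finger opening in mm; "gripper_force": force on a finger pad.
Only numpy, scipy, OpenCV 4.12 (cv2) and the standard library are available. Lean on these libraries where they do the work, as an engineer would, in place of code of your own. Each camera call takes 0.05 s, during which the arm holds its last target. There are 200 camera calls.

## Working session

There is one attempt and no reset: what is moved stays moved. The work goes in short steps, Python scripts to look and compute and a shell command to move; the robot and the scene stay as the last step left them, time stands still between calls to the robot, and variables do not carry over. Pictures are saved under pics/ and viewed, at most 10 in all, crops included, and the job is handed in when it is done.

```bash
ls; mkdir -p pics
cat > h.py <<'E'
import numpy as np,cv2
from workcell import env
def ray(m,u,v):
    T=np.array(m["camera_from_world"]);R=T[:3,:3];c=-R.T@T[:3,3]
    k=np.array([[m["fx"],0,m["cx"]],[0,m["fy"],m["cy"]],[0,0,1.]])
    d=m.get("distortion",m.get("dist"))
    p=cv2.undistortPoints(np.array([[[u,v]]],float),k,None if d is None else np.array(d,float))[0,0]
    return c,R.T@np.array([p[0],-p[1],-1.])
def onz(m,u,v,z):
    c,d=ray(m,u,v);return c+d*(z-c[2])/d[2]
def proj(m,P):
    T=np.array(m["camera_from_world"]);q=T[:3,:3]@np.array(P,float)+T[:3,3]
    k=np.array([[m["fx"],0,m["cx"]],[0,m["fy"],m["cy"]],[0,0,1.]])
    d=m.get("distortion",m.get("dist"))
    r,_=cv2.projectPoints(np.array([[q[0],-q[1],-q[2]]]),np.zeros(3),np.zeros(3),k,None if d is None else np.array(d,float))
    return r[0,0]
def snap(n,f):
    m=env.camera_model(n);im=env.grab_frame(n);np.save(f"pics/{f}.npy",im)
    cv2.imwrite(f"pics/{f}.png",im[:,:,::-1]);return m,im
E
python3 - <<'E'
from h import *
print(env.state())
for n in("scene","side","wrist"):
    m,_=snap(n,n+"0");print(n,{k:v for k,v in m.items()})
E
```

```text
pics
{'time_s': 0.0, 'qpos': array([ 7.05322341e+01,  1.83507140e+01,  8.97064390e+01, -3.26181420e-04,
        7.20416672e+01, -1.14702138e+00]), 'qvel': array([0.01542495, 0.01948032, 0.00854997, 0.01333143, 0.09207906,
       0.02960725]), 'effort': array([ 1.92914937e-03, -4.12455404e+01, -2.31971812e+01,  7.31607503e-02,
        4.55053768e-02, -1.35281311e-04]), 'ee_pos': array([180.5897788 , 545.3834759 , 213.12933311]), 'ee_rot': array([-1.79901193e+02, -1.66812332e-03,  1.61679355e+02]), 'force': array([ 0.2712777 , -0.24970813,  0.45114415]), 'torque': array([ 0.02312037, -0.00866036, -0.01690572]), 'gripper_force': 0.0, 'gripper_width': 90.87135669575723}
scene {'fx': 480.17080093110377, 'fy': 480.17080093110377, 'cx': 279.7057221156, 'cy': 214.06540165105173, 'camera_from_world': array([[ 6.06626462e-01, -7.94621886e-01,  2.40913592e-02,
        -3.69034220e+02],
       [ 3.68881465e-01,  3.08195402e-01,  8.76893414e-01,
        -2.62130427e+02],
       [-7.04223545e-01, -5.23059893e-01,  4.80080772e-01,
        -8.93011070e+02],
       [ 0.00000000e+00,  0.00000000e+00, 
[... 288 characters left out ...]
299083e-01,  8.34362812e-01,
        -1.82707931e+02],
       [-3.84255224e-01, -7.40623238e-01,  5.51203358e-01,
        -1.58663200e+03],
       [ 0.00000000e+00,  0.00000000e+00,  0.00000000e+00,
         1.00000000e+00]])}
wrist {'fx': 296.61783825530523, 'fy': 296.61783825530523, 'cx': 280.93452777758716, 'cy': 200.40310495393175, 'camera_from_world': array([[ 3.13453673e-01,  9.49599690e-01, -2.68761969e-03,
        -5.73593684e+02],
       [-9.13711934e-01,  3.00834290e-01, -2.73183512e-01,
         3.28077746e+01],
       [-2.58606450e-01,  8.80860854e-02,  9.61958183e-01,
        -3.90069437e+02],
       [ 0.00000000e+00,  0.00000000e+00,  0.00000000e+00,
         1.00000000e+00]])}
```

View pics/scene0.png

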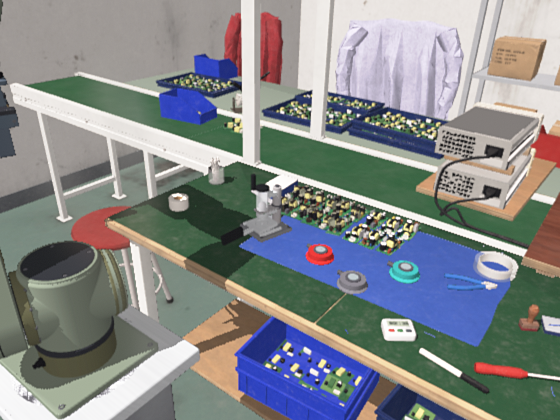

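View pics/side0.png

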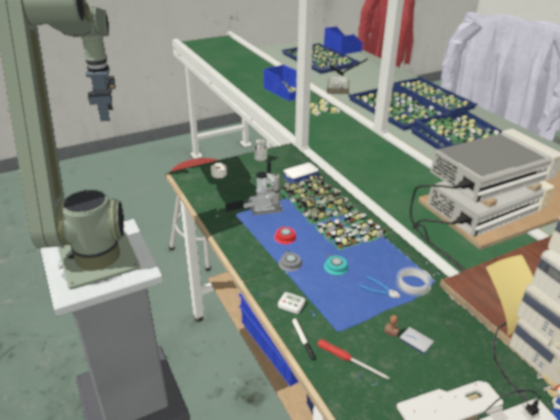

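The scene view shows the dispenser near (265,215) with the tray handle at (235,235), the grey sensor at (352,280), the label roll at (178,203), the jar at (216,172) and the timer at (398,330). The side view agrees: dispenser (265,195), grey sensor (290,261).

Run:
```python
from h import *
a=np.load("pics/scene0.npy")[165:255,210:310];b=np.load("pics/side0.npy")[165:225,235:305]
A=cv2.resize(a,None,fx=5,fy=5,interpolation=2)[:,:,::-1];B=cv2.resize(b,(300,257),interpolation=2)[:,:,::-1]
o=np.zeros((450,800,3),np.uint8);o[:,:500]=A;o[:257,500:]=B
cv2.imwrite("pics/crop.png",o)
ms=env.camera_model("scene");md=env.camera_model("side")
print("sensor",onz(ms,352,276,24),onz(md,290,258,24))
print("disp",onz(ms,265,225,12),onz(md,266,205,12))
```

```text
sensor [ 508.05332317 -282.63010675   24.        ] [ 508.29092191 -285.38749552   24.        ]
disp [578.11050273  27.73351     12.        ] [577.87718789  14.99726527  12.        ]
```

View pics/crop.png

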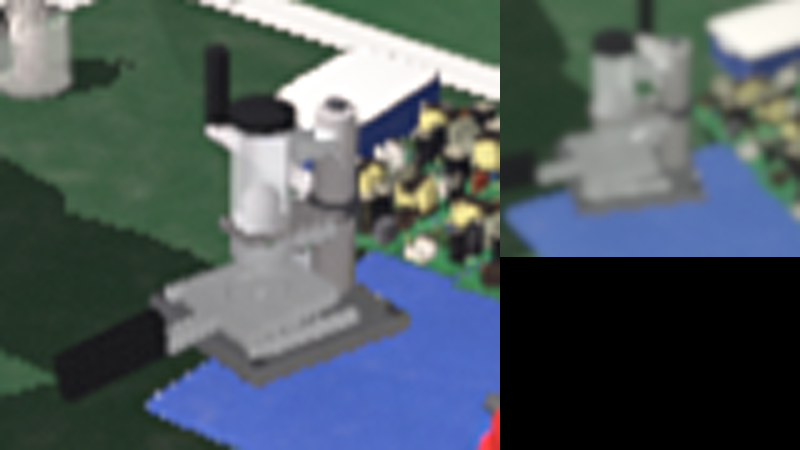

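The crop shows the lever grip top at about scene (253,175), the hinge column top at (278,186), the magazine cap at (263,188) and the handle's front end at (222,241). I'll do a coarse pose fit, then move over for wrist views.

Run:
```python
from h import *
ms=env.camera_model("scene")
g=onz(ms,253,175,115);h=onz(ms,277.8,186,121);c=onz(ms,262.8,187.5,134)
e=onz(ms,223.5,237,41)
print("grip",g,"hinge",h,np.linalg.norm(g-h),"cap",c,"handle end",e)
print("yaw x from end->cap",np.degrees(np.arctan2(*(c-e)[1::-1])),"from hinge->grip",np.degrees(np.arctan2(*(g-h)[1::-1]))-90, np.linalg.norm((c-e)[:2]))
print("label",onz(ms,178,199,30),"jar",onz(ms,216,178,40),"timer",onz(ms,398,328,18))
mw=env.camera_model("wrist");T=np.array(mw["camera_from_world"]);print("cam",-T[:3,:3].T@T[:3,3])
for P in (g,h,c,e): print(proj(mw,P))
```

```text
grip [635.40678527 118.4457859  115.        ] hinge [613.29791448  13.81798441 121.        ] 107.10639109539215 cap [559.30755828  21.29365744 134.        ] handle end [426.55868667  38.31971177  41.        ]
yaw x from end->cap -7.308718436341381 from hinge->grip -11.931631694381423 133.83627848775436
label [509.71353011 296.89164113  30.        ] jar [670.95507253 299.99976259  40.        ] timer [ 421.05045497 -437.58409326   18.        ]
cam [108.90810846 569.20559888 382.76287332]
[101.36974033 572.42062924]
[ 27.26955847 583.29485973]
[  2.99632447 573.74237409]
[ 19.22360556 431.5725667 ]
```

View pics/wrist0.png

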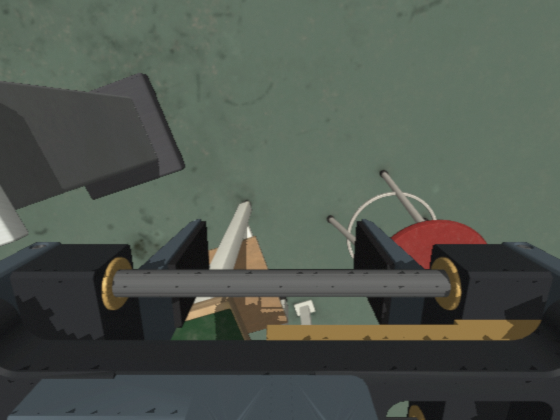

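The wrist view sees only floor and stool here. I'll move above the dispenser for a close look.

```bash
python3 - <<'E'
from h import *
ms=env.camera_model("scene")
print(onz(ms,253,165,0),onz(ms,290,178,60),onz(ms,320,140,0))
E
python3 -m jog '{"jaw":[91,91,91,91,91,91,91,91,91,91],"slide":[[-0.4,-0.25,-0.1],[-0.78,-0.51,-0.16],[-0.78,-0.51,-0.16],[-0.78,-0.51,-0.16],[-0.78,-0.51,-0.16],[-0.78,-0.51,-0.16],[-0.78,-0.51,-0.16],[-0.78,-0.51,-0.16],[-0.78,-0.51,-0.16],[-0.78,-0.51,-0.16]],"spin":[0,0,0,0,0,0,0,0,0,0]}'
```

```text
[898.07832615 340.42459107   0.        ] [785.52583961  97.47007496  60.        ] [1272.78872615  301.62593798    0.        ]
time_s: 1.15
ee_pos: [347.1, 336.1, 260.6]
ee_rot: [-180.0, 0.0, 161.7]
force: [0.5, 0.2, 0.2]
gripper_width: 91.2
gripper_force: 0.0
```

```bash
python3 -m jog '{"jaw":[91,91,91,91,91,91,91,91,91,91],"slide":[[-0.9,-0.56,-0.2],[-0.9,-0.56,-0.2],[-0.9,-0.56,-0.2],[-0.9,-0.56,-0.2],[-0.9,-0.56,-0.2],[-0.9,-0.56,-0.2],[-0.9,-0.56,-0.2],[-0.9,-0.56,-0.2],[-0.9,-0.56,-0.2],[-0.9,-0.56,-0.2]],"spin":[0,0,0,0,0,0,0,0,0,0]}' >/dev/null
python3 -m jog '{"jaw":[91,91,91,91,91,91],"slide":[[-0.9,-0.56,-0.2],[-0.9,-0.56,-0.2],[-0.5,-0.3,-0.1],[0,0,0],[0,0,0],[0,0,0]],"spin":[0,0,0,-0.5,-0.5,0]}'
python3 - <<'E'
from h import *
m,_=snap("wrist","wrist1");import pickle;pickle.dump(m,open("pics/wrist1.pkl","wb"))
E
```

```text
time_s: 2.75
ee_pos: [601.7, 30.4, 335.1]
ee_rot: [-180.0, -0.0, 169.6]
force: [0.2, 0.0, -0.4]
gripper_width: 91.1
gripper_force: 0.0
```

View pics/wrist1.png

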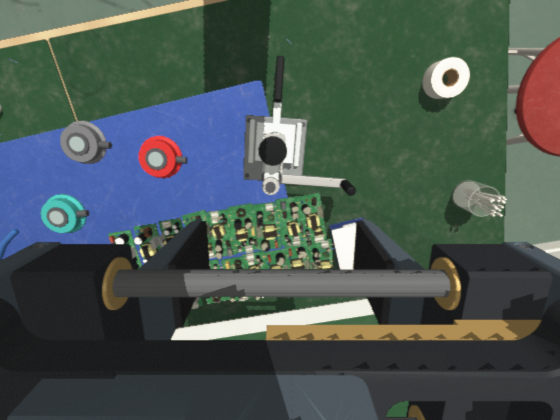

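The wrist view shows it all from above: handle (279,80), cap (273,150), hinge (271,186), lever grip (348,187), grey sensor window (77,145), roll (446,78), jar (478,198). I'll measure by masks.

```bash
cat > meas.py <<'E'
from h import *;import pickle
m=pickle.load(open("pics/wrist1.pkl","rb"));im=np.load("pics/wrist1.npy");hsv=cv2.cvtColor(im,cv2.COLOR_RGB2HSV)
def blob(mask,box):
    x0,y0,x1,y1=box;k=np.zeros(mask.shape,np.uint8);k[y0:y1,x0:x1]=mask[y0:y1,x0:x1]
    n,l,s,c=cv2.connectedComponentsWithStats(k);i=1+np.argmax(s[1:,4]);pts=np.argwhere(l==i)[:,::-1].astype(np.float32);return c[i],s[i],pts
dark=(hsv[:,:,2]<60).astype(np.uint8)
for nm,box,z in(("handle",(268,52,290,110),41),("cap",(255,130,295,168),134),("grip",(335,175,362,200),115)):
    c,s,p=blob(dark,box);print(nm,c,s,cv2.minAreaRect(p));print("   ",onz(m,*c,z))
    if nm=="handle":
        vx,vy,cx,cy=cv2.fitLine(p,2,0,.01,.01).ravel();t=((p-[cx,cy])@[vx,vy]);a=np.array([cx,cy])+t.min()*np.array([vx,vy]);b=np.array([cx,cy])+t.max()*np.array([vx,vy])
        A,B=onz(m,*a,41),onz(m,*b,41);print("ends",A,B,np.linalg.norm(A-B),np.degrees(np.arctan2(*(A-B)[1::-1])))
grey=((hsv[:,:,1]<70)&(hsv[:,:,2]>60)).astype(np.uint8)
c,s,p=blob(grey,(40,110,125,175));print("sensor",c,s,onz(m,*c,20))
o=np.hstack([cv2.resize(im[110:175,45:125],(400,325),interpolation=2),cv2.resize(im[90:200,240:360][:,:],(355,325),interpolation=2)])
o2=cv2.resize(im[45:205,235:365],(455,560),interpolation=2);
O=np.zeros((560,800,3),np.uint8);O[:,:455]=o2;O[:280,455:]=cv2.resize(im[110:175,45:125],(345,280),interpolation=2)
cv2.imwrite("pics/crop2.png",O[:,:,::-1])
E
python3 meas.py
```

```text
handle [278.4432133   79.05817175] [273  56  11  46 361] ((278.2327880859375, 78.54310607910156), (8.514693260192871, 45.45084762573242), 3.3664605617523193)
    [475.11227249  48.73563443  41.        ]
ends [504.87438355  40.70370724  41.        ] [445.23830491  56.79772629  41.        ] 61.76956632431257 -15.102659868646946
cap [272.06565657 150.6969697 ] [259 137  27  28 594] ((272.0, 150.5), (27.0, 26.0), 90.0)
    [565.50468524  24.90572967 134.        ]
grip [347.85526316 187.51315789] [341 180  15  16 152] ((347.79510498046875, 187.25408935546875), (17.028905868530273, 9.858839988708496), 50.194427490234375)
    [634.14714128 115.24234725 115.        ]
sensor [ 83.03761349 141.48702983] [  60  119   51   45 1542] [ 508.32064721 -277.33975277   20.        ]
```

View pics/crop2.png

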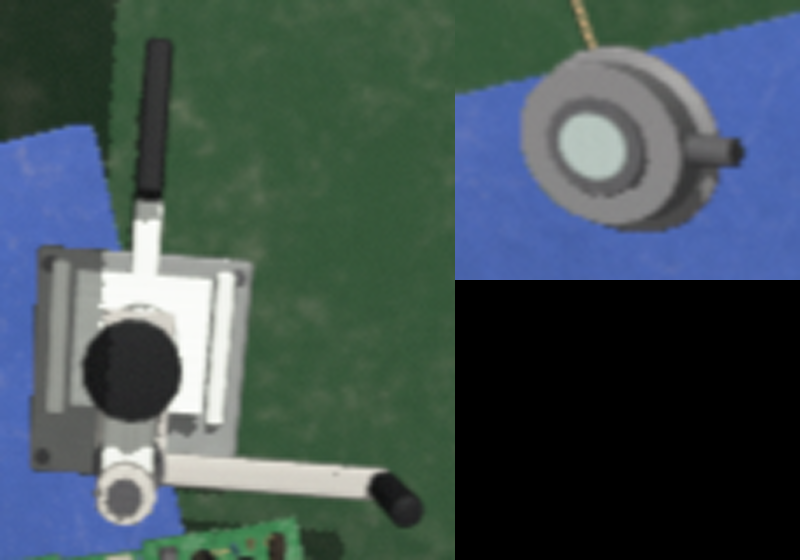

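The crop gives: grip top px (351,190), hinge top (270.7,185.6), plate corners (246,116)/(307,120)/(303,176)/(244,179), sensor window (76.8,143.7).

```bash
cat > meas2.py <<'E'
from h import *;import pickle
m=pickle.load(open("pics/wrist1.pkl","rb"))
g=onz(m,351.3,190.1,115);h=onz(m,270.7,185.6,121);c=onz(m,272,150.6,134)
w=onz(m,76.8,143.7,24)
print("grip",g,"hinge",h,"cap",c,"window",w)
d=g-h;print("g-h",np.linalg.norm(d[:2]),np.degrees(np.arctan2(d[1],d[0]))-90)
d=h-c;print("h-c",np.linalg.norm(d[:2]),np.degrees(np.arctan2(d[1],d[0])))
C=[onz(m,*q,12) for q in((246.4,115.6),(307.3,119.9),(302.7,175.6),(244.1,179.3))]
for i in range(4):
    e=C[(i+1)%4]-C[i];print(C[i][:2],np.linalg.norm(e),np.degrees(np.arctan2(e[1],e[0])))
# handle edge-based: axis line at z 41 and z 41 ends
A=onz(m,235+159/3.5,45+40/3.5,41);B=onz(m,235+148/3.5,45+197/3.5,41);D=B-A
print("handle",A,B,np.linalg.norm(D),np.degrees(np.arctan2(D[1],D[0])))
print("roll",onz(m,446,77,30),"jar",onz(m,468,193,10))
# rigid fit of dispenser frame: grip,hinge,cap,handle front(-126,0), rear(-62,0)
P=np.array([[48,110],[48,0],[0,0],[-126,0],[-62,0]],float);Q=np.array([g,h,c,A,B])[:,:2]
pc,qc=P.mean(0),Q.mean(0);U,S,V=np.linalg.svd((P-pc).T@(Q-qc));R=V.T@U.T;t=qc-R@pc
print("fit origin",t,"yaw",np.degrees(np.arctan2(R[1,0],R[0,0])),"res",(Q-(P@R.T+t)).round(1).tolist())
E
python3 meas2.py
```

```text
grip [638.55051661 119.39415543 115.        ] hinge [611.61329378  13.86947512 121.        ] cap [565.3729342   24.84799894 134.        ] window [ 509.99985949 -285.76070939   24.        ]
g-h 108.90854937854289 -14.32004449176388
h-c 47.52577026735445 -13.356040905128424
[516.11362598 -11.15348953] 97.62859902577871 75.77782709524192
[540.09926752  83.48282669] 90.80296041210944 -13.839999220178672
[628.26599268  61.76172651] 99.23368681105 -96.64130605307376
[616.78929236 -36.80606715] 103.89246623562975 165.70498489249363
handle [446.02234041  56.99014915  41.        ] [505.01535318  41.46735959  41.        ] 61.00108648068875 -14.742030039498559
roll [515.77815702 294.40642238  30.        ] jar [709.54485006 336.55855305  10.        ]
fit origin [565.60398566  25.39977606] yaw -14.536395049280017 res [[-1.1, -0.4], [-0.5, 0.5], [-0.2, -0.6], [2.4, -0.0], [-0.6, 0.5]]
```

Rigid fit: dispenser origin (565.6, 25.4), yaw −14.5°, residuals ≤ 2.4 mm; the window is at (510, −286). Next, go over the lever grip.

```bash
python3 -m jog '{"jaw":[60,50,50,50,50,50,50,50,50],"slide":[[0,0,0],[-0.066,0.456,0.88],[-0.066,0.456,0.88],[-0.066,0.456,0.88],[-0.066,0.456,0.88],[-0.066,0.456,0.88],[-0.066,0.456,0.88],[-0.066,0.456,0.88],[0,0,0]],"spin":[0.51,0,0,0,0,0,0,0,0]}' 20
python3 - <<'E'
from h import *
m,im=snap("wrist","wrist2")
mm,_=snap("scene","scene2")
for P in((639,119.7,115),): print(proj(m,P),proj(mm,P))
cv2.imwrite("pics/crop3.png",np.hstack([cv2.resize(np.load("pics/scene2.npy")[120:220,210:310],(400,400),interpolation=2),cv2.resize(im[150:350,180:380],(400,400))])[:,:,::-1])
E
```

```text
time_s: 3.7
ee_pos: [636.9, 121.5, 146.3]
ee_rot: [-179.8, -0.4, 165.6]
force: [0.5, -0.2, -0.5]
gripper_width: 50.3
gripper_force: 0.0
[280.03761977 228.65446702] [253.48369944 174.4834323 ]
```

View pics/crop3.png

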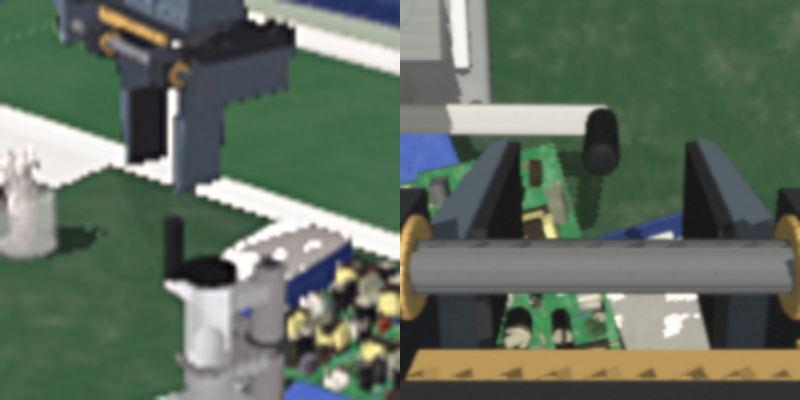

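The grip top is at wrist px (281,229), exactly as predicted, centred between the open fingers. Descend and pinch.

```bash
python3 -m jog '{"jaw":[50,50,50,50,50,0,0,0,0],"slide":[[-0.05,-0.02,0.4],[0,0,0.5],[0,0,0.5],[0,0,0.5],[0,0,0.24],[0,0,0],[0,0,0],[0,0,0],[0,0,0]],"spin":[0,0,0,0,0,0,0,0,0]}' 25
```

```text
time_s: 4.7
ee_pos: [641.1, 119.9, 87.1]
ee_rot: [180.0, 0.1, 165.6]
force: [0.4, -0.3, -0.1]
gripper_width: 21.0
gripper_force: 0.0
```

```bash
python3 -m jog '{"jaw":[0,0,0,0],"slide":[[0,0,0.15],[0,0,0],[0,0,0],[0,0,0]],"spin":[0,0,0,0]}' 25
python3 -m jog '{"jaw":[0,0,0,0,0,0,0,0,0],"slide":[[0.256,-0.009,0],[0.256,-0.009,0],[0.256,-0.009,0],[0.256,-0.009,0],[0.256,-0.009,0],[0.256,-0.009,0],[0.256,-0.009,0],[0.256,-0.009,0],[0,0,0]],"spin":[-0.5,-0.5,-0.5,-0.5,-0.5,-0.5,-0.5,-0.5,0]}'
```

```text
time_s: 5.1
ee_pos: [641.5, 119.8, 83.4]
ee_rot: [180.0, 0.2, 165.6]
force: [-1.5, -1.1, 6.5]
gripper_width: 13.5
gripper_force: 25.0
time_s: 6.0
ee_pos: [581.4, 120.0, 83.5]
ee_rot: [179.9, 0.4, -162.4]
force: [2.2, 4.6, 4.4]
gripper_width: 13.2
gripper_force: 25.0
```

```bash
python3 -m jog '{"jaw":[0,0,0,0],"slide":[[0.256,-0.009,0],[0.256,-0.009,0],[0.15,-0.009,0],[0,0,0]],"spin":[-0.5,-0.5,-0.3,0]}'
python3 -m jog '{"jaw":[0,0],"slide":[[0.1,0,0],[0,0,0]],"spin":[0,0]}'
```

```text
time_s: 6.4
ee_pos: [565.5, 114.2, 83.5]
ee_rot: [179.9, 0.7, -152.1]
force: [5.8, 10.8, 1.7]
gripper_width: 13.5
gripper_force: 25.0
time_s: 6.6
ee_pos: [565.1, 113.9, 83.7]
ee_rot: [179.9, 1.0, -152.2]
force: [8.7, 14.1, -0.7]
gripper_width: 13.8
gripper_force: 25.0
```

Resistance at 39.6° (14 N tangential) shows the stop is reached. Push slightly more, hold, then release.

```bash
python3 -m jog '{"jaw":[0,0,0],"slide":[[0.07,0,0],[0,0,0],[0,0,0]],"spin":[0,0,0]}'
python3 -m jog '{"jaw":[60,60,60,60,60,60,60,60],"slide":[[0,0,0],[0,0,0],[0,0,0],[0,0,0],[0,0,0],[0,0,0],[0,0,-0.3],[0,0,-0.8]],"spin":[0,0,0,0,0,0,0,0]}'
python3 -m jog '{"jaw":[60,60,60,60],"slide":[[0.2,0,-1],[0.3,0,-1],[0.3,0,-1],[0,0,0]],"spin":[0,0,0,0]}'
python3 - <<'E'
from h import *
m,im=snap("wrist","wrist3");mm,im2=snap("scene","scene3");md,im3=snap("side","side3")
P=[639,119.7,115];B=[565.6,25.4,28]
print(proj(m,P),proj(mm,P),proj(m,B),proj(mm,B))
cv2.imwrite("pics/crop4.png",np.hstack([cv2.resize(im2[165:255,210:310],(400,360),interpolation=2),cv2.resize(im[0:280],(400,200)) if 0 else cv2.resize(im,(400,300))[:300].repeat(1,0) if 0 else cv2.copyMakeBorder(cv2.resize(im,(400,300)),0,60,0,0,0)])[:,:,::-1])
E
```

```text
time_s: 6.9
ee_pos: [564.8, 113.7, 83.7]
ee_rot: [179.9, 1.2, -152.2]
force: [12.2, 16.3, -2.9]
gripper_width: 13.3
gripper_force: 25.0
time_s: 7.7
ee_pos: [555.6, 107.6, 113.5]
ee_rot: [179.9, -0.3, -152.0]
force: [0.7, 0.5, -0.1]
gripper_width: 60.1
gripper_force: 0.0
time_s: 8.1
ee_pos: [537.7, 96.7, 209.9]
ee_rot: [-179.8, 0.5, -152.0]
force: [-0.1, -0.6, 0.9]
gripper_width: 59.9
gripper_force: 0.0
[256.06211579 295.05482018] [253.48369944 174.4834323 ] [219.43746415 173.34885819] [262.80884925 221.91596022]
```

View pics/crop4.png

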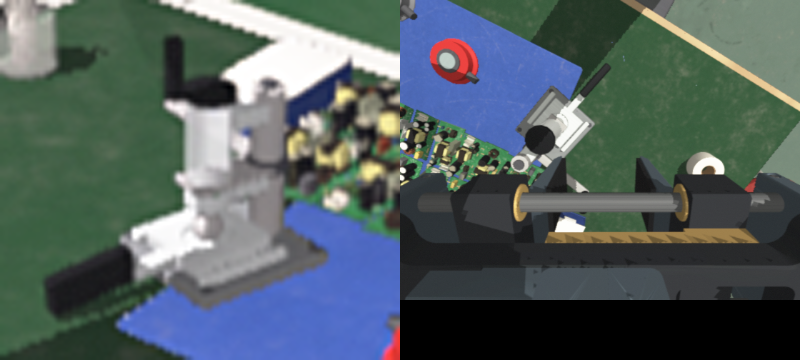

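The lever is back at rest (grip px (253,175) in scene) and the ball is visible below the outlet at scene (262,221), in the tray. Now to the handle.

```bash
python3 -m jog '{"jaw":[50,50,50,50,50,50,50],"slide":[[0,0,0],[0,0,0],[0,0,0],[0,0,0],[0,0,0],[0,0,0],[0,0,0]],"spin":[0.885,0.885,0.885,0.885,0.885,0.885,0]}'
python3 -m jog '{"jaw":[50,50,50,50,50,50,50],"slide":[[0.367,-0.413,0.733],[0.367,-0.413,0.733],[0.367,-0.413,0.733],[0.367,-0.413,0.733],[0.367,-0.413,0.733],[0,0,0],[0,0,0]],"spin":[0,0,0,0,0,0,0]}'
python3 - <<'E'
from h import *
m,im=snap("wrist","wrist4");s=env.state();print(s["ee_pos"],s["ee_rot"])
hs=cv2.cvtColor(im,cv2.COLOR_RGB2HSV)
k=((hs[:,:,2]<60)).astype(np.uint8);print(proj(m,[468.8,50.5,41]),proj(m,[565.6-126*.968,25.4+126*.25,41]),proj(m,[565.6-62*.968,25.4+62*.25,41]))
cv2.imwrite("pics/crop5.png",im[:300,130:430,::-1])
E
```

```text
time_s: 8.95
ee_pos: [535.4, 96.7, 203.0]
ee_rot: [-179.9, -0.2, 165.5]
force: [0.6, 0.6, 0.3]
gripper_width: 50.2
gripper_force: 0.0
time_s: 9.65
ee_pos: [467.7, 50.6, 94.7]
ee_rot: [180.0, -0.0, 165.6]
force: [1.1, 0.5, -0.9]
gripper_width: 49.9
gripper_force: 0.0
[468.73579972  50.83815681  95.37522256] [1.79947125e+02 1.06228321e-01 1.65576163e+02]
[281.82220087 216.55737519] [281.7902508  184.62326316] [281.57792015 259.98559733]
```

View pics/crop5.png

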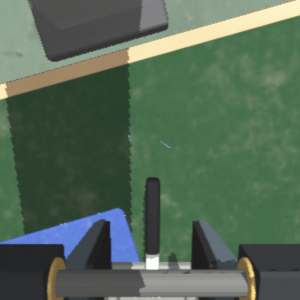

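The handle lies centred between the fingers (px (282,180–255)), as predicted. Descend and pinch firmly.

```bash
python3 -m jog '{"jaw":[50,50,50,50,50,50,50],"slide":[[0,0,0.5],[0,0,0.7],[0,0,0.7],[0,0,0.6],[0,0,0.3],[0,0,0.1],[0,0,0]],"spin":[0,0,0,0,0,0,0]}' 50
python3 -m jog '{"jaw":[0,0,0,0,0,0,0],"slide":[[0,0,0],[0,0,0],[0,0,0],[0,0,0],[0,0,0],[0,0,0],[0,0,0]],"spin":[0,0,0,0,0,0,0]}' 50
```

```text
time_s: 10.4
ee_pos: [468.2, 50.7, 8.1]
ee_rot: [180.0, 0.1, 165.5]
force: [0.1, -0.8, 0.2]
gripper_width: 49.8
gripper_force: 0.0
time_s: 11.1
ee_pos: [467.3, 50.5, 7.8]
ee_rot: [180.0, 0.0, 165.5]
force: [-1.1, 0.3, 2.0]
gripper_width: 12.1
gripper_force: 50.0
```

```bash
python3 -m jog '{"jaw":[0,0,0,0],"slide":[[0,0,-0.05],[0,0,-0.05],[0,0,0],[0,0,0]],"spin":[0,0,0,0]}'
python3 -m jog '{"jaw":[0,0,0,0,0,0,0,0,0,0],"slide":[[0.07,0,0],[0.14,0,0],[0.2,0,0],[0.25,0,0],[0.25,0,0],[0.25,0,0],[0.25,0,0],[0.25,0,0],[0.25,0,0],[0.25,0,0]],"spin":[0,0,0,0,0,0,0,0,0,0]}'
```

```text
time_s: 11.5
ee_pos: [467.1, 50.5, 10.6]
ee_rot: [-180.0, -0.0, 165.5]
force: [-0.0, -0.2, -1.7]
gripper_width: 11.9
gripper_force: 50.0
time_s: 12.5
ee_pos: [403.9, 66.9, 10.7]
ee_rot: [180.0, 0.0, 165.5]
force: [0.4, -0.2, -1.7]
gripper_width: 12.0
gripper_force: 50.0
```

```bash
python3 -m jog '{"jaw":[0,0,0,0,0,0,0,0,0],"slide":[[0.25,0,0],[0.25,0,0],[0.2,0,0],[0.2,0,0],[0.14,0,0],[0.07,0,0],[0,0,-0.07],[0,0,-0.15],[0,0,-0.2]],"spin":[0,0,0,0,0,0,0,0,0]}'
python3 - <<'E'
from h import *
m,im=snap("wrist","wrist5");mm,im2=snap("scene","scene5");md,im3=snap("side","side5")
s=env.state();p=s["ee_pos"];print(p,s["ee_rot"])
d=np.array([.968,-.25,0]);pk=p+d*100;pk[2]=p[2]+4+16-6
print(pk,proj(m,pk),proj(mm,pk),proj(md,pk))
u,v=proj(mm,pk).astype(int);c2=im2[v-45:v+45,u-50:u+50]
u,v=proj(md,pk).astype(int);c3=im3[v-45:v+45,u-50:u+50]
cv2.imwrite("pics/crop6.png",np.hstack([cv2.resize(c2,(400,360),interpolation=2),cv2.resize(c3,(400,360),interpolation=2)])[:,:,::-1])
E
```

```text
time_s: 13.4
ee_pos: [372.5, 75.0, 23.6]
ee_rot: [180.0, -0.0, 165.5]
force: [0.4, -0.3, -1.1]
gripper_width: 11.5
gripper_force: 50.0
[372.930461    75.08706014  23.85180548] [1.79954272e+02 8.84715366e-02 1.65507458e+02]
[469.730461    50.08706014  37.85180548] [281.83690702 391.05905916] [231.7711349  229.74594891] [232.99188277 201.64781854]
```

View pics/crop6.png

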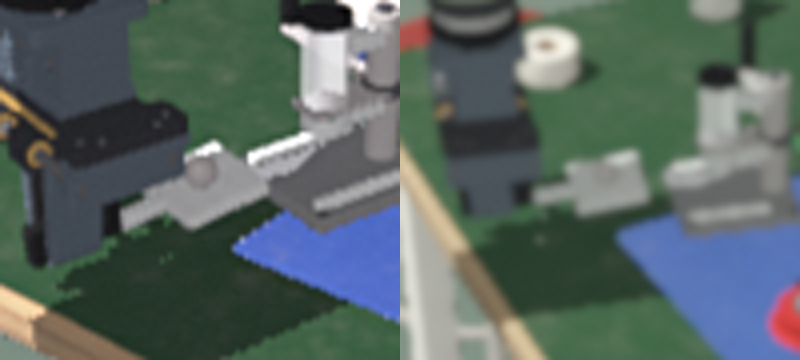

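The tray is clear of the dispenser with the ball seated in its pocket (scene crop (203,170)). Raise, then carry across level.

```bash
python3 -m jog '{"jaw":[0,0,0,0,0,0,0,0,0],"slide":[[0,0,-0.1],[0,0,-0.25],[0,0,-0.4],[0,0,-0.5],[0,0,-0.5],[0,0,-0.5],[0,0,-0.4],[0,0,-0.25],[0,0,-0.1]],"spin":[0,0,0,0,0,0,0,0,0]}'
python3 -m jog '{"jaw":[0,0,0,0,0,0,0,0,0,0],"slide":[[-0.04,-0.1,0],[-0.08,-0.2,0],[-0.12,-0.3,0],[-0.155,-0.4,0],[-0.155,-0.4,0],[-0.155,-0.4,0],[-0.155,-0.4,0],[-0.155,-0.4,0],[-0.155,-0.4,0],[-0.155,-0.4,0]],"spin":[0,0,0,0,0,0,0,0,0,0]}'
python3 -m jog '{"jaw":[0,0,0,0,0,0,0,0,0,0],"slide":[[-0.155,-0.4,0],[-0.155,-0.4,0],[-0.155,-0.4,0],[-0.155,-0.4,0],[-0.155,-0.4,0],[-0.155,-0.4,0],[-0.155,-0.4,0],[-0.155,-0.4,0],[-0.155,-0.4,0],[-0.155,-0.4,0]],"spin":[0,0,0,0,0,0,0,0,0,0]}'
python3 -m jog '{"jaw":[0,0,0,0,0,0,0,0,0,0],"slide":[[-0.155,-0.4,0],[-0.155,-0.4,0],[-0.155,-0.4,0],[-0.155,-0.4,0],[-0.155,-0.4,0],[-0.15,-0.4,0],[-0.12,-0.3,0],[-0.08,-0.2,0],[-0.04,-0.1,0],[0,0,0]],"spin":[0,0,0,0,0,0,0,0,0,0]}'
```

```text
time_s: 14.45
ee_pos: [372.5, 75.1, 114.1]
ee_rot: [180.0, 0.1, 165.5]
force: [0.5, 0.8, -1.3]
gripper_width: 11.8
gripper_force: 50.0
time_s: 15.45
ee_pos: [384.8, -34.9, 112.8]
ee_rot: [-180.0, -0.1, 165.5]
force: [0.5, 0.5, -1.2]
gripper_width: 12.0
gripper_force: 50.0
time_s: 16.45
ee_pos: [400.3, -162.6, 113.2]
ee_rot: [180.0, -0.0, 165.5]
force: [-0.6, 0.6, -2.4]
gripper_width: 11.4
gripper_force: 50.0
time_s: 17.45
ee_pos: [411.5, -257.6, 113.2]
ee_rot: [180.0, -0.0, 165.5]
force: [1.0, 0.6, -0.5]
gripper_width: 11.6
gripper_force: 50.0
```

```bash
cat > v.py <<'E'
from h import *
def big(k):
    n,l,s,c=cv2.connectedComponentsWithStats(k.astype(np.uint8));i=1+np.argmax(s[1:,4]);return c[i],s[i],l==i
import pickle
s=env.state();p=s["ee_pos"];print(p,s["ee_rot"],s["qvel"].round(2))
d=np.array([.968,-.25,0]);n=np.array([.25,.968,0]);head=p+d*101.5;head[2]=p[2]+14
ims={c:(env.camera_model(c),snap(c,c+"6")[1],np.load(f"pics/{c}0.npy")) for c in("scene","side")}
for c,(m,im,i0) in ims.items():
    q=proj(m,head).astype(int);w=30
    sl=(slice(q[1]-w,q[1]+w),slice(q[0]-w,q[0]+w))
    hs=cv2.cvtColor(im,cv2.COLOR_RGB2HSV)[sl];df=np.abs(im.astype(int)-i0)[sl].max(2)
    k=(df>25)&(hs[:,:,1]<60)&(hs[:,:,2]>95)
    ce,st,l=big(k);ce=ce+q-w;pred=[proj(m,head+a*30*d+b*30*n+[0,0,z]) for a in(-1,1) for b in(-1,1) for z in(0,-10)];pred=np.array(pred)
    print(c,"head pred",proj(m,head).round(1),"cen",ce.round(1),"bbox",(st[:2]+q-w),(st[:2]+st[2:4]+q-w),"pred bbox",pred.min(0).round(1),pred.max(0).round(1),st[4])
    # sensor window in the first image
    u,v=proj(m,[510,-286,24]).astype(int);b=i0[v-14:v+14,u-16:u+16];h0=cv2.cvtColor(b,cv2.COLOR_RGB2HSV)
    g=b.astype(int);k=(g[:,:,1]-g[:,:,0]>4)&(h0[:,:,2]>130)&(h0[:,:,1]<80)
    ce,st,l=big(k);ce=ce+[u-16,v-14];print("  window",ce,st,onz(m,*ce,24))
m=pickle.load(open("pics/wrist1.pkl","rb"));i0=np.load("pics/wrist1.npy");b=i0[128:160,60:96].astype(int)
k=(b[:,:,1]-b[:,:,0]>4)&(b[:,:,1]>130);ce,st,l=big(k);ce=ce+[60,128];print("wrist window",ce,st,onz(m,*ce,24))
E
python3 v.py
```

```text
[ 411.53901845 -257.57793826  113.19322754] [ 1.79987462e+02 -8.63347252e-03  1.65501165e+02] [ 0.55 -0.31  0.71  0.2   0.2   0.33]
scene head pred [357.1 237. ] cen [353.5 240.6] bbox [327 229] [377 251] pred bbox [337.1 227.2] [376.9 251.4] 388
  window [352.58490566 276.47169811] [11 12 10  6 53] [ 507.31318659 -284.57445518   24.        ]
side head pred [290.8 229.6] cen [287.9 230.1] bbox [268 221] [303 239] pred bbox [278.2 222.3] [303.6 240.1] 366
  window [289.2815534 258.       ] [  4   8  24  20 103] [ 506.38387988 -284.41456083   24.        ]
wrist window [ 76.47263682 143.39800995] [  9   8  16  16 201] [ 509.45373519 -286.10277096   24.        ]
```

```bash
python3 -m jog '{"jaw":[0,0,0,0,0,0,0,0],"slide":[[0.01,-0.05,-0.02],[0.01,-0.045,0],[0,0,0],[0,0,0],[0,0,0],[0,0,0],[0,0,0],[0,0,0]],"spin":[0,0,0,0,0,0,0,0]}'
python3 v.py | grep -v indow
```

```text
time_s: 18.35
ee_pos: [410.3, -260.0, 113.9]
ee_rot: [180.0, -0.0, 165.5]
force: [-0.1, 0.2, -0.1]
gripper_width: 11.6
gripper_force: 50.0
[ 410.25531625 -259.96870231  113.8560012 ] [ 1.79994145e+02 -4.44069072e-04  1.65519806e+02] [ 0.05 -0.04  0.07 -0.06  0.05  0.09]
scene head pred [357.8 237.3] cen [353.9 240.9] bbox [327 229] [377 252] pred bbox [337.8 227.6] [377.6 251.8] 390
side head pred [290.8 230. ] cen [288.4 230.6] bbox [269 222] [304 240] pred bbox [278.2 222.7] [303.6 240.5] 369
```

Run:
```python
from h import *
m=env.camera_model("scene")
for f,t in(("scene5",[372.9,75.1,23.9]),("scene6",[410.3,-260,113.9])):
    P=np.array(t)+[98.4,-25.1,20];u,v=proj(m,P).round().astype(int);g=cv2.cvtColor(np.load(f"pics/{f}.npy"),cv2.COLOR_RGB2GRAY);print(f,u,v);print(g[v-8:v+10,u-10:u+11])
print([env.state()["force"].round(1) for _ in range(1)])
```

```text
scene5 232 227
[[ 62  65  72  73  73  72  75  76  74  79  93 144 194 148  92  80  85  88
   87  85  82]
 [ 75  73  74  72  72  74  76  79  95 142 212 244 255 247 149  92  89  93
   90  84  80]
 [ 73  73  72  70  70  83 106 141 205 231 255 252 248 248 173 118 103  97
   90  83  84]
 [ 72  72  73  70  74 133 161 180 232 224 239 180 157 159 152 144 134 111
   91  84 106]
 [ 73  73  72  69  81 173 174 153 140 131 133 122 132 147 151 152 153 139
  120 108 130]
 [ 74  72  72  68  77 147 138 134 133 132 130 122 124 148 154 153 154 152
  147 141 134]
 [ 72  73  71  70  70 104 129 141 147 144 138 130 121 142 156 155 152 152
  153 153 144]
 [ 72  72  70  68  69 103 134 144 152 147 141 134 123 136 153 153 152 152
  150 151 151]
 [ 70  70  69  71  89 113 133 143 148 146 141 133 123 135 150 150 150 152
  151 151 150]
 [ 74  87  88 109 129 129 132 138 142 141 137 130 122 139 150 149 148 151
  152 151 152]
 [113 129 126 145 153 144 132 131 134 133 129 128 135 149 153 149 150 150
  152 152 152]
 [149 153 149 150 154 153 143 132 132 128 126 139 150 154 153 150 151 152
  151 151 153]
 [151 151 151 149
[... 1463 characters left out ...]
2  73  72  71  71  69  70  71  90
  113 130 149]
 [ 73  73  72  73  73  73  74  73  72  72  70  70  71  70  81  92 110 131
  150 154 154]
 [ 74  72  72  73  74  72  71  71  72  70  70  74  88  94 118 134 150 155
  154 154 153]
 [ 73  72  72  73  72  72  72  71  69  72  88 114 130 134 150 156 157 156
  155 154 152]
 [ 72  72  73  72  71  69  70  72  90 113 131 150 155 152 153 152 153 154
  154 155 156]
 [ 73  70  71  70  69  71  89 112 132 151 155 154 153 151 149 149 151 151
  153 156 161]
 [ 69  71  73  87  93 112 128 148 154 154 153 153 152 152 150 150 151 154
  158 162 165]
 [ 75  89 114 129 133 147 152 152 151 151 151 153 152 152 153 154 156 159
  161 164 163]]
[array([ 0.5,  0.4, -2. ])]
```

The gripper hides the pocket in the scene view; check the side view numerically.

Run:
```python
from h import *
m=env.camera_model("side")
for f,t in(("side5",[372.9,75.1,23.9]),("side6",[410.3,-260,113.9])):
    P=np.array(t)+[98.4,-25.1,20];u,v=proj(m,P).round().astype(int);g=cv2.cvtColor(np.load(f"pics/{f}.npy"),cv2.COLOR_RGB2GRAY);print(f,u,v);print(g[v-7:v+13,u-16:u+15:1])
```

```text
side5 233 200
[[ 87  94  96  96  95  95  94  93  93  93  91  90  90  90  91  92  95  98
  106 114 124 134 139 132 115  98  90  89  90  90  90]
 [ 90  95  96  95  95  94  95  96  96  97  95  93  93  95  96 103 116 131
  146 159 169 177 179 165 137 106  91  90  89  90  90]
 [ 91  95  94  94  93  94  98 103 108 110 108 107 106 108 111 122 144 164
  179 191 196 195 189 173 143 110  93  89  90  89  90]
 [ 90  93  94  93  94  99 113 129 135 135 131 129 129 128 128 136 153 168
  181 190 192 185 174 161 138 110  93  89  89  89  92]
 [ 89  92  93  93  94 106 133 156 160 154 148 145 144 141 139 141 147 153
  159 166 169 165 159 151 136 112  93  90  90  91  98]
 [ 87  91  92  91  91 104 135 159 165 158 153 151 149 145 142 142 144 142
  142 146 152 154 153 150 139 116  96  91  91  96 109]
 [ 83  86  87  83  81  89 116 143 154 154 153 152 150 145 142 143 143 140
  139 141 147 151 153 151 144 125 103  95  95 101 119]
 [ 76  76  76  73  72  78 100 129 145 151 152 152 151 146 142 142 142 140
  139 143 148 151 153 152 147 132 112 100  99 104 121]
 [ 76  77  80  84  90  96 111 131 145 150 152 152 151 
[... 3389 characters left out ...]
  163 164 165 165 164 162 161 161 159 152 138 124 119]
 [126 123 124 124 122 123 132 145 152 157 159 160 162 163 163 162 163 163
  163 162 161 160 157 152 150 149 147 141 130 121 119]
 [118 114 111 109 109 111 122 139 152 159 161 163 164 163 161 160 159 157
  153 148 147 146 142 137 133 132 131 128 123 121 120]
 [123 119 115 110 106 105 112 131 148 158 161 160 158 155 149 145 141 137
  130 122 121 126 127 125 123 123 122 122 121 121 120]
 [132 129 123 117 111 106 107 121 138 148 150 146 141 134 126 118 111 106
  100  97 104 115 121 121 122 122 122 122 121 121 121]
 [136 135 130 124 119 114 110 114 126 132 131 125 117 112 105  98  93  89
   88  95 106 115 120 121 121 121 122 122 121 120 120]]
```

```bash
python3 -c "
from workcell import env
print(env.job_done())"
```

```text
the job is handed in; nothing more can be done
None
```

The job is handed in: the ball was dispensed and the lever sprang back. The gripper holds the tray level and still, with its pocket about 10 cm over the sensor's window (position good to a few mm), and the side camera's pixel values indicate the ball is still in the pocket.

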